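# Check a hook-switch unit and hold its slide at the changeover pointer

### The arm

A 6-joint arm with a two-finger parallel gripper is mounted at the origin on a cart in front of the work surface, level with it; the furniture and walls round the work are solid. World frame = base frame: x ahead of the robot, y to its left, z up, the work surface at z = 0. Lengths are in m, angles in rad, forces in N, time in s.
With the tool pointing down it reaches from about 0.425 to 0.95 m from the base axis. Payload 3.5 kg.
Tool frame: the origin (TCP) lies between the finger pads; the fingertips stand 14 mm ahead of it and the grasp point (between the pads) lies 5 mm behind it (ctrl.tip_extent is the distance from the TCP to the fingertips, in m); x points along the fingers, z is the direction in which the jaws open and shut, and the axes are right-handed (so a half turn about x gives the same grasp; the last joint's range is limited). The gripper opens to 85 mm and grips with 20 to 120 N. Pads are 22 mm wide; open, the fingers measure 114 mm over their backs; the gripper's body (76 mm by 85 mm) begins 54 mm behind the grasp point. The pads swing forward as they close: fully open they stand 13 mm farther back than shut.
Start: joints at [1.058, 0.286, 1.577, -0, 1.279, -0.15], TCP at [0.24, 0.631, 0.245] pointing down, gripper open.
Joint ranges: [-2.77, 2.77], [-0.9, 2.22], [0.21, 2.48], [-1.53, 4.67], [0.24, 2.81], [-2.84, 2.84]. Speed limits (rad/s): [2.79, 2.79, 3.14, 3.14, 3.14, 3.14].

### API

Orientations are given as a unit quaternion [x, y, z, w].
In Python, from plant import ctrl gives the robot as it stands.
- The arm moves only by the tool move_arm, never from a script. Its argument "commands" is one flat list of numbers, 4 for each row, row after row: the shift along the tool's x, y, z in units of 25 mm (1.0 is 25 mm), then the turn about the tool's x in units of 5 degrees (1.0 is 5 degrees). A call has 1 to 20 rows; each row shifts and turns the commanded pose from where the row before left it, along the tool's axes as they then stand; what a row does not reach is not made up. A row lasts 1/8 s, in which the tool goes at most 62.5 mm and 10.7 degrees, less where a joint would pass 70% of its speed; a pose out of reach is approached as far as the arm can. A call is refused whole if a number of a shift passes 1 or a number of a turn 1, either way. A call with a gripper value outside its range is refused whole. "jaw" is the finger opening in mm, from 0 to 85.4, set as the call begins (left out, the last holds). The fingers move at their own pace and stop on an object; "force" is the grip in N (left out, the last holds). Time passes only in rows, so rows that do not move let the fingers close. It gives the time, the measured TCP pose, the force and the opening at its end, in the units of the state.
- ctrl.get_state(): the state, without advancing time (a new reading comes with each control period).
- ctrl.read_camera(name): name is "scene" or "top" or "wrist"; returns the picture (384x512x3 uint8, red, green, blue); there is no depth.
- ctrl.get_calibration(name): a dict with "camera_matrix" (3x3 intrinsics, pixels), "k1" (the pictures are not rectified: a ray, as slopes to the right and down, at radius r is drawn at 1 + k1 r^2 times it, then the intrinsics apply), "camera_from_world" (4x4, takes a point from world to camera coordinates); the wrist camera has in their place "mount" (4x4, takes a point from camera to tool coordinates, whose origin is the TCP and whose axes are the tool frame's). Camera axes: x right, y down, z forward; pixel columns grow to the right and rows downward; lengths in m; the calibration is good to about 2 mm. A picture is of the moment at which its call begins: read the wrist's pose just before it. get_calibration takes no time and is no camera call.
- ctrl.sign_off(): hands the job in, once; it reports no verdict.
The state is a dict: "time": time; "qpos": joint angles; "dq": joint speeds; "joint_efforts": joint torques, N m; "eef_pos": TCP position; "tcp_rot": TCP orientation; "contact_force": force on the tool from outside, world axes, zero at the start; "wrist_torque": the same for the moment, N m; "opening": opening from 0.0 (shut) to 1.0 (fully open).
Only numpy, scipy, OpenCV 4.12 (cv2) and the standard library are available. Lean on these libraries where they do the work, as an engineer would, in place of code of your own. Each camera call takes 0.05 s, during which the arm holds its last target.

### The job

Check the telephone hook switch on the aluminium test fixture: take the cordless probe from its holder, touch its sprung tip on the test point with the blue ring, then on the one with the yellow ring, and plug the probe fully home in the brass socket and let go of it. Then take the black pull post of the spring-return hook slide and pull the slide out until the white line on its index arm stands at the red pointer, and finish holding it there, still gripped, so that the reading can be taken. Leave the red pointer as it is set, and do not disturb the keypad, the receiver capsule and the bin lying around.

Things in the scene. Friction and masses are not known exactly. Their poses are not given: they have to be found in the camera images.
- fixture: Fixed aluminium plate 170 x 160 mm, top 12 mm above the bench, on the robot's left. Origin on the bench, 20 mm to own +x of the plate's centre. Own +x points inward along the slide (yaw about 1.57), own +y toward the robot. Own y > 0: grey switch unit, 46 mm high, front at own x = +6 mm. Own y < 0: green contact board, top 24 mm above the bench, and at own (-83, -48) mm the brass socket.
- probe: Cordless probe, 112 mm long, 60 to 100 g, upright in its holder. Origin at the end of the sprung brass pin (4 mm thick), own z up along it. Above the origin: steel cone from 9 mm, 13 mm thick nose to 46 mm, 25 mm wide black shoulder 46 to 50, round grey grip 16 mm thick 50 to 108 mm. The pin springs up to 7 mm into the nose (1 to 4 N); pressing it in 2 to 4 mm makes good contact.
- probe_shoulder (a point): Point on the probe's axis at the underside of the black shoulder, 46 mm above the pin's end; it rests on the rim of the holder or of the socket when the probe is fully home.
- probe_holder: Holder of the probe: square dark steel foot 64 x 64 x 12 mm with a black upright sleeve (29 mm outside, 17 mm bore), rim 60 mm above the bench. Origin on the bench at its centre, under the sleeve. Fixed. It stands behind the front row of trays, whose walls are 62 mm high.
- point_blue: Test point with the blue ring: blue disc 20 mm wide with a flat round brass pad 13 mm wide in it; origin at the centre of its underside, the brass surface 2.5 mm above. Lies on the green board, in either one of the two places.
- point_yellow: Test point with the yellow ring: same shape as the blue one, in the other place on the board, 48 mm from it.
- socket_rim (a point): Centre of the mouth of the upright brass socket on the fixture: 29 mm outside, bore 17 mm, 48 mm deep, rim 60 mm above the bench. The probe's nose goes in from above until its shoulder sits on the rim.
- hook_slide: Sprung hook slide: flat steel bar coming out of the switch unit's front, with the black pull post and, 30 mm behind it (own +x), a dark index arm with a white line that points to the scale beside the bar. It pulls out along the fixture's own -x by up to 45 mm; a spring draws it back (3 N at rest, 9 N at 30 mm). At rest its origin is the fixture's; it moves with the slide.
- hook_grip (a point): Point to grasp on the slide's pull post: on its axis, 76 mm above the bench. The grip is a black upright cylinder, 18 mm thick, from 51 to 95 mm above the bench. A tall green arbor press stands beyond the fixture, on its left.
- hook_index (a point): The white line's outer end on the slide's index arm (the line runs across the slide and is 1.5 mm wide).
- pointer_mark (a point): Middle of the red pointer on the stroke scale beside the slide, at the edge facing the index arm. The pointer is 8 mm wide along the slide, held by friction, set 16 to 30 mm farther out (fixture's own -x) than the white line at the start. Line and pointer agree when hook_index and pointer_mark have the same x in the fixture's frame.
- keypad_spare: Bystander: loose steel keypad module, 78 x 62 x 18 mm, on the robot's side of the fixture.
- capsule_spare: Bystander: loose black and grey receiver capsule, 40 mm wide, 15 mm high, on the robot's side of the fixture.
- ring_bin: Bystander: small yellow open bin of black seal rings, 116 x 73 x 57 mm, behind the fixture.

How it is judged:
By the outcome, as a careful person would: the job done as asked, in the order asked, and still so for the second after the job is handed in, while the arm keeps its last pose, push and grip.
It also fails if it takes over 61 s, if anything falls off the work surface, if the arm or the gripper's body presses on something with over 40 N, if the wrist force passes 120 N, or if a joint passes its speed limit or range.

## Working session

There is one attempt and no reset: what is moved stays moved. The work goes in short steps, Python scripts to look and compute and a tool call to move; the robot and the scene stay as the last step left them, time stands still between calls to the robot, and variables do not carry over. Pictures are saved under pics/ and viewed, and the job is handed in when it is done.

Besides the shell and the picture viewer there is one more tool, called after "Call:" by a JSON object that holds its "method" and its "body". move_arm: Moves the arm, as the interface text tells. Its arguments: {"type":"object","properties":{"commands":{"type":"array"},"jaw":{"type":"number"},"force":{"type":"number"}},"required":["commands"]}

```bash
mkdir -p pics; ls; cat > h.py <<'E'
import numpy as np, cv2
from plant import ctrl
from scipy.spatial.transform import Rotation as R
def snap(name,fn):
    s=ctrl.get_state(); im=ctrl.read_camera(name)
    cv2.imwrite('pics/'+fn+'.png',im[:,:,::-1]); 
    np.savez('pics/'+fn+'.npz',im=im,p=s['eef_pos'],q=s['tcp_rot'],name=name); return s,im
def cam(name,s=None):
    c=ctrl.get_calibration(name)
    K=np.array(c['camera_matrix']);k1=c['k1']
    if name=='wrist':
        T=np.eye(4);T[:3,:3]=R.from_quat(s['tcp_rot']).as_matrix();T[:3,3]=s['eef_pos']
        W=T@np.array(c['mount'])
    else: W=np.linalg.inv(np.array(c['camera_from_world']))
    return K,k1,W
def ray(name,uv,s=None):
    K,k1,W=cam(name,s)
    d=cv2.undistortPoints(np.array([[uv]],float),K,np.array([k1,0,0,0,0.]))[0,0]
    v=W[:3,:3]@np.array([d[0],d[1],1]); return W[:3,3],v/np.linalg.norm(v)
def plane(name,uv,z,s=None):
    o,v=ray(name,uv,s); return o+v*(z-o[2])/v[2]
def proj(name,P,s=None):
    K,k1,W=cam(name,s); C=np.linalg.inv(W)
    p=C[:3,:3]@np.array(P)+C[:3,3]
    x=p[:2]/p[2]; x=x*(1+k1*(x@x)); return K[:2,:2]@x+K[:2,2]
def tri(rs):
    A=np.zeros((3,3));b=np.zeros(3)
    for o,v in rs:
        M=np.eye(3)-np.outer(v,v);A+=M;b+=M@o
    return np.linalg.solve(A,b)
def ld(fn):
    z=np.load('pics/'+fn+'.npz'); return z['im'],dict(eef_pos=z['p'],tcp_rot=z['q'])
E
python3 - <<'E'
from h import *
for n in ['scene','top','wrist']:
    s,im=snap(n,n+'0')
    K,k,W=cam(n,s);print(n,W[:3,3].round(3),K[0,0],k)
s=ctrl.get_state();print(s['time'],s['eef_pos'],R.from_quat(s['tcp_rot']).as_matrix().round(2),ctrl.tip_extent,s['opening'])
E
```

```text
pics
scene [ 0.253 -0.632  0.515] 424.33765289736397 -0.1411527650886918
top [0.355 0.191 1.179] 439.3841225285945 0.025270776845741916
wrist [0.173 0.656 0.373] 286.21281955767523 -0.07143340910858251
0.15 [0.23928256 0.6306442  0.24421117] [[-0.   -0.93  0.35]
 [-0.    0.35  0.93]
 [-1.    0.   -0.  ]] 0.014 0.9958029066194801
```

View pics/scene0.png

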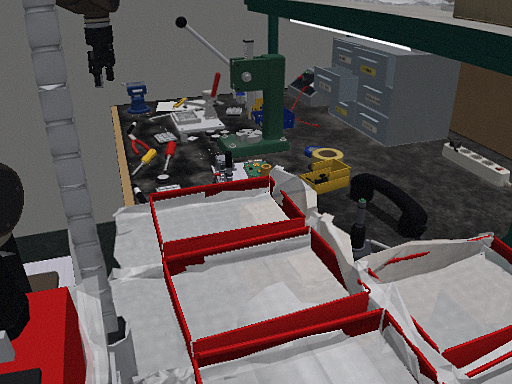

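View pics/top0.png

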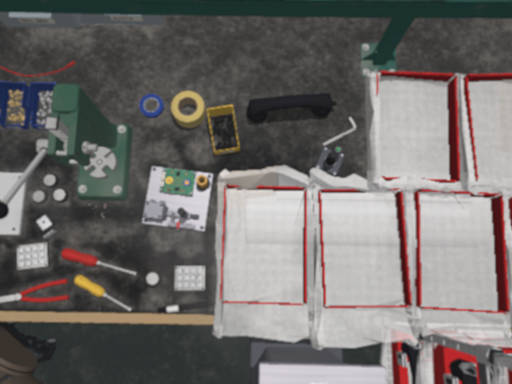

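View pics/wrist0.png

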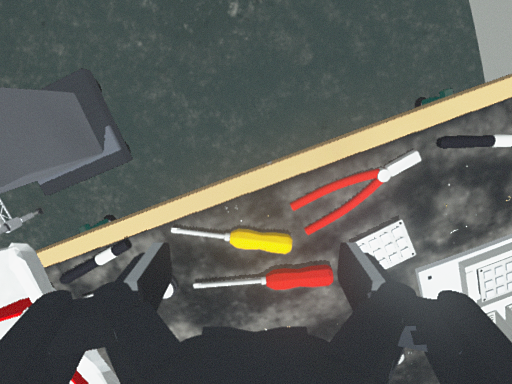

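```bash
python3 - <<'E'
from h import *
im,_=ld('top0'); 
a=cv2.resize(im[150:240,130:225],None,fx=8,fy=6.6,interpolation=cv2.INTER_CUBIC);a=cv2.resize(im[155:240,130:225],None,fx=7,fy=7,interpolation=cv2.INTER_CUBIC)
cv2.imwrite('pics/topz.png',a[:,:,::-1])
b=cv2.resize(im[110:200,300:380],None,fx=6,fy=6,interpolation=cv2.INTER_CUBIC);cv2.imwrite('pics/topz2.png',b[:,:,::-1])
for uv in [(147,166),(212,174),(142,226),(207,230)]: print(uv,plane('top',uv,0.012))
print(plane('top',(330,160),0.06),plane('top',(202,180),.06))
print(proj('top',[0.24,.63,.24]))
E
```

```text
(147, 166) [0.65860103 0.47349971 0.012     ]
(212, 174) [0.63922462 0.29467073 0.012     ]
(142, 226) [0.49318694 0.47695151 0.012     ]
(207, 230) [0.48554559 0.30297651 0.012     ]
[ 0.67057433 -0.01840274  0.06      ] [0.61095918 0.31602186 0.06      ]
[ 32.72672234 334.18805697]
```

View pics/topz.png

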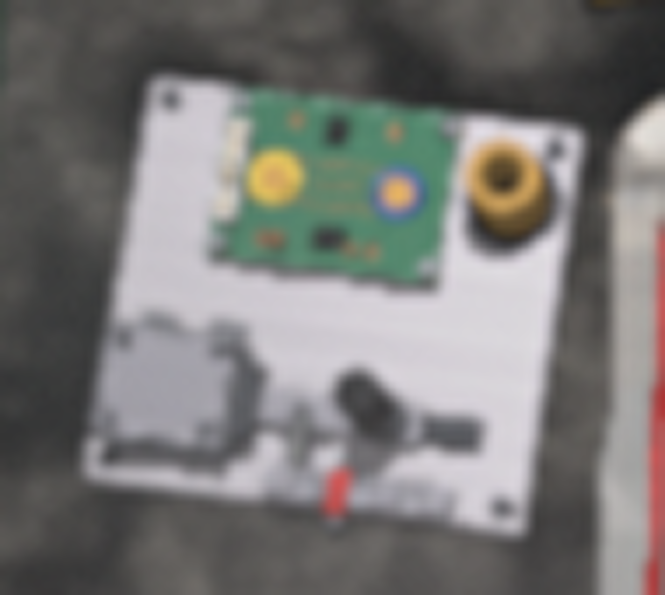

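View pics/topz2.png

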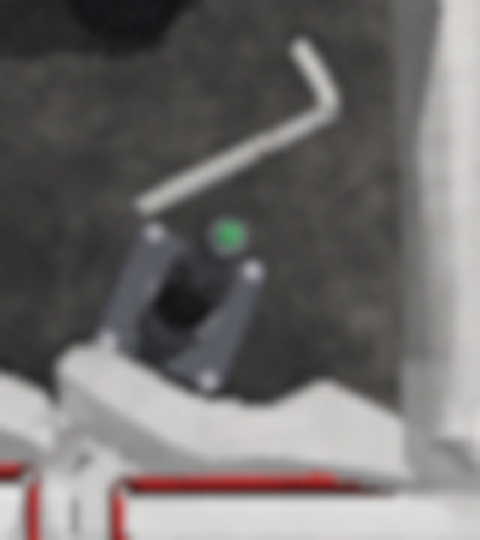

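```bash
python3 - <<'E'
from h import *
def z(x,y,f=7,o=(130,155)): return ((x+.5)/f-.5+o[0],(y+.5)/f-.5+o[1])
c=[plane('top',z(*p),0.012) for p in [(152,75),(585,128),(525,537),(85,478)]]
c=np.array(c);print(c.round(4)); ctr=c.mean(0)
ax=(c[0]+c[3]-c[1]-c[2])[:2];yaw=np.arctan2(ax[1],ax[0]);ay=(c[2]+c[3]-c[0]-c[1])[:2];print('yaw',yaw,np.arctan2(ay[1],ay[0]), np.linalg.norm(ax)/2,np.linalg.norm(ay)/2)
Rz=np.array([[np.cos(yaw),-np.sin(yaw)],[np.sin(yaw),np.cos(yaw)]])
O=ctr[:2]+Rz@[0.02,0];print('fix',O)
print('socket pred',O+Rz@[-.083,-.048],plane('top',z(505,172),.06))
for n,p in [('yel',(273,180)),('blue',(400,194))]:
  P=plane('top',z(*p),.0265);print(n,P,Rz.T@(P[:2]-O))
print('post', plane('top',z(355,388),.095), 'pointer',plane('top',z(340,475),.05))
P=plane('top',z(355,388),.095)
print(Rz.T@(P[:2]-O))
y=lambda x,yy:z(x,yy,6,(300,110))
b=np.array([plane('top',y(*p),.012) for p in [(154,232),(253,270),(108,340),(208,382)]]);print('holder',b.mean(0),'cap',plane('top',y(229,235),.126))
print(ctrl.get_state()['time'])
E
```

```text
[[0.6608 0.4619 0.012 ]
 [0.6425 0.2917 0.012 ]
 [0.482  0.3093 0.012 ]
 [0.5016 0.4782 0.012 ]]
yaw 1.459311614168062 3.0355166503573465 0.17063111136469783 0.16075701611343104
fix [0.57395621 0.40515241]
socket pred [0.61242415 0.31732749] [0.61324114 0.31685279 0.06      ]
yel [0.61625933 0.40964747 0.0265    ] [ 0.00917354 -0.04154042]
blue [0.611615   0.36060864 0.0265    ] [-0.04007756 -0.04238068]
post [0.52517126 0.36354303 0.095     ] pointer [0.49960838 0.37472885 0.05      ]
[-0.04677859  0.04385288]
holder [ 0.68257468 -0.02658234  0.012     ] cap [ 0.68111682 -0.0256282   0.126     ]
0.15
```

```bash
cat >> h.py <<'E'
def go(target,yawdeg=None):
    s=ctrl.get_state();M=R.from_quat(s['tcp_rot']).as_matrix()
    print('t',round(s['time'],2),'pos',np.round(s['eef_pos'],4),'yaw z',np.degrees(np.arctan2(M[1,2],M[0,2])).round(2),'F',np.round(s['contact_force'],2),'op',round(s['opening'],3), 'tilt',np.round(M[:2,0],4))
    if yawdeg is not None:
        a=np.radians(yawdeg); M=np.array([[0,-np.sin(a),np.cos(a)],[0,np.cos(a),np.sin(a)],[-1,0,0]])
        
    print('units',((M.T@(np.array(target)-s['eef_pos']))/0.025).round(3))
E
python3 -c "
from h import *
go([.6815,-.026,.245],83.6)"
```

```text
t 0.15 pos [0.2393 0.6306 0.2442] yaw z 69.21 F [-1.15 -0.76  0.32] op 0.996 tilt [-0.001  -0.0016]
units [ -0.032 -20.506 -24.13 ]
```

Call:
{"method": "move_arm", "body": {"commands": [0, 0, 0, -0.96, 0, 0, 0, -0.96, 0, 0, 0, -0.96, 0, -0.85, -1, 0, 0, -0.85, -1, 0, 0, -0.85, -1, 0, 0, -0.85, -1, 0, 0, -0.85, -1, 0, 0, -0.85, -1, 0, 0, -0.85, -1, 0, 0, -0.85, -1, 0, 0, -0.85, -1, 0, 0, -0.85, -1, 0, 0, -0.85, -1, 0, 0, -0.85, -1, 0, 0, -0.85, -1, 0, 0, -0.85, -1, 0, 0, -0.85, -1, 0, 0, -0.85, -1, 0, 0, -0.85, -1, 0], "jaw": 85}}

```text
time: 2.65
eef_pos: [0.5515, 0.1675, 0.2449]
tcp_rot: [-0.471, 0.527, 0.472, 0.527]
contact_force: [0.4, -0.4, -0.3]
opening: 0.994
```

```bash
python3 -c "
from h import *
go([.6815,-.026,.245],83.6)
s,im=snap('wrist','w1');print(proj('wrist',[.6815,-.026,.126],s))"
```

```text
t 2.65 pos [0.5515 0.1675 0.2449] yaw z 83.61 F [ 0.38 -0.43 -0.33] op 0.994 tilt [-0.0007 -0.    ]
units [-3.000e-03 -6.030e+00 -7.114e+00]
[ 91.64257185 325.68971125]
```

View pics/w1.png

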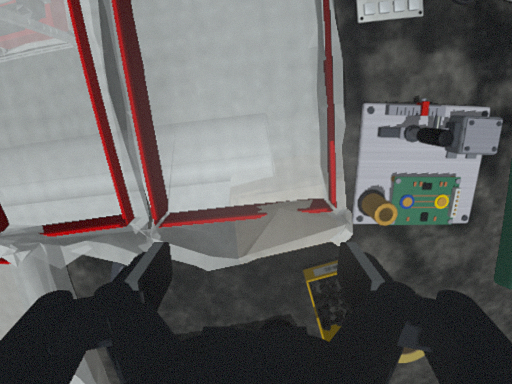

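```bash
python3 -c "
from h import *
for u in [(318,168),(326,172),(332,176),(345,175),(355,174)]: print([plane('top',u,z)[:2].round(3) for z in (0.06,.1)])
im,_=ld('scene0');cv2.imwrite('pics/scz.png',cv2.resize(im[160:300,270:450],None,fx=4,fy=4,interpolation=cv2.INTER_CUBIC)[:,:,::-1])
"
```

```text
[array([0.648, 0.013]), array([0.638, 0.02 ])]
[array([ 0.638, -0.007]), array([ 0.628, -0.   ])]
[array([ 0.627, -0.023]), array([ 0.618, -0.015])]
[array([ 0.631, -0.057]), array([ 0.621, -0.048])]
[array([ 0.634, -0.083]), array([ 0.624, -0.073])]
```

View pics/scz.png

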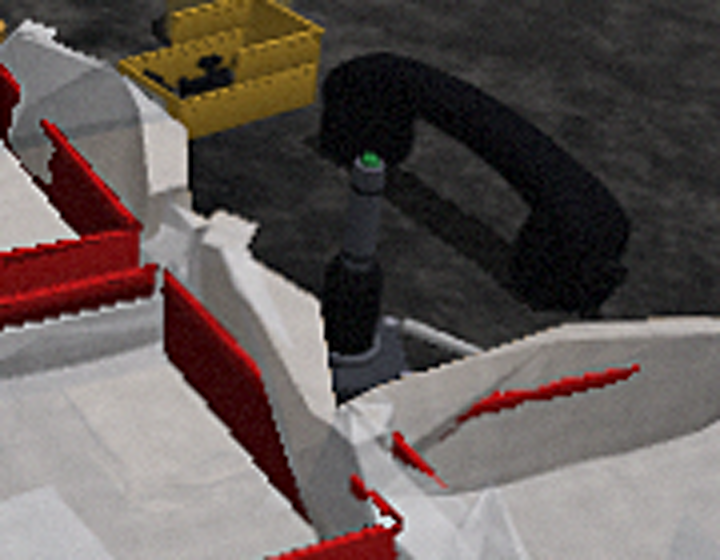

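Call:
{"method": "move_arm", "body": {"commands": [0, -0.8, -1, 0, 0, -0.8, -1, 0, 0, -0.8, -1, 0, 0, -0.8, -1, 0, 0, -0.8, -1, 0, 0, -0.8, -1, 0, 0, -0.8, -1, 0, 0, -0.43, -0.11, 0]}}

```text
time: 3.7
eef_pos: [0.6817, -0.0264, 0.2447]
tcp_rot: [-0.471, 0.528, 0.471, 0.527]
contact_force: [0.5, 0.7, 0.1]
opening: 0.998
```

```bash
python3 -c "
from h import *
go([.6815,-.026,.245],83.6)
s,im=snap('wrist','w2');print(proj('wrist',[.6815,-.026,.126],s))
snap('scene','s2');snap('top','t2')"
```

```text
t 3.7 pos [ 0.6817 -0.0264  0.2447] yaw z 83.48 F [0.53 0.71 0.07] op 0.998 tilt [-0.0009  0.0002]
units [-0.012  0.008  0.013]
[254.62654737 193.21847357]
```

View pics/w2.png

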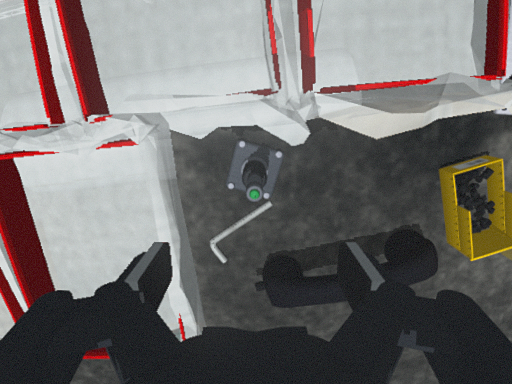

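Call:
{"method": "move_arm", "body": {"commands": [1, 0, 0, 0, 1, 0, 0, 0, 1, 0, 0, 0, 1, 0, 0, 0, 1, 0, 0, 0, 0.9, 0, 0, 0, 0, 0, 0, 0]}}

```text
time: 4.72
eef_pos: [0.6794, -0.0238, 0.0951]
tcp_rot: [-0.47, 0.528, 0.473, 0.526]
contact_force: [-1.2, -0.2, 0.0]
opening: 0.996
```

Call:
{"method": "move_arm", "body": {"commands": [0, 0, 0, 0, 0, 0, 0, 0, 0, 0, 0, 0, 0, 0, 0, 0, 0, 0, 0, 0, 0, 0, 0, 0, 0, 0, 0, 0], "jaw": 0, "force": 60}}

```text
time: 5.6
eef_pos: [0.6816, -0.0251, 0.0984]
tcp_rot: [-0.472, 0.527, 0.471, 0.527]
contact_force: [-0.2, -0.7, 2.4]
opening: 0.168
```

```bash
python3 -c "
from h import *
go([.6815,-.026,.097])"
```

```text
t 5.6 pos [ 0.6816 -0.0251  0.0984] yaw z 83.61 F [-0.23 -0.74  2.43] op 0.168 tilt [ 0.0007 -0.0003]
units [ 0.055 -0.    -0.037]
```

Call:
{"method": "move_arm", "body": {"commands": [-0.5, 0, 0, 0, -1, 0, 0, 0, -1, 0, 0, 0, -1, 0, 0, 0, -0.5, 0, 0, 0]}}

```text
time: 6.22
eef_pos: [0.6818, -0.0248, 0.1999]
tcp_rot: [-0.472, 0.527, 0.471, 0.528]
contact_force: [0.1, 0.2, -0.0]
opening: 0.168
```

```bash
python3 - <<'E'
from h import *
go([.6115,.3606,.197],83.6)
s,im=snap('wrist','w3')
im,s=ld('w1')
cv2.imwrite('pics/w1z.png',cv2.resize(im[90:240,350:510],None,fx=4,fy=4,interpolation=cv2.INTER_CUBIC)[:,:,::-1])
h=cv2.cvtColor(im,cv2.COLOR_RGB2HSV)
sub=np.zeros(im.shape[:2],bool);sub[160:235,380:470]=1
for n,lo,hi in [('blue',100,130),('yel',22,35)]:
    m=((h[...,0]>lo)&(h[...,0]<hi)&(h[...,1]>120)&(h[...,2]>60)&sub).astype(np.uint8)
    k,l,st,c=cv2.connectedComponentsWithStats(m)
    for i in range(1,k):
        if st[i,4]>10: print(n,st[i],c[i],plane('wrist',c[i],.0265,s))
E
```

```text
t 6.22 pos [ 0.6818 -0.0248  0.1999] yaw z 83.62 F [ 0.12  0.17 -0.05] op 0.168 tilt [ 0.0023 -0.0002]
units [ 0.115  4.513 15.008]
blue [400 194  14  15  77] [406.01298701 201.05194805] [0.61204441 0.3590048  0.0265    ]
yel [434 194  15  15 111] [440.88288288 201.05405405] [0.61747116 0.40685836 0.0265    ]
```

View pics/w1z.png

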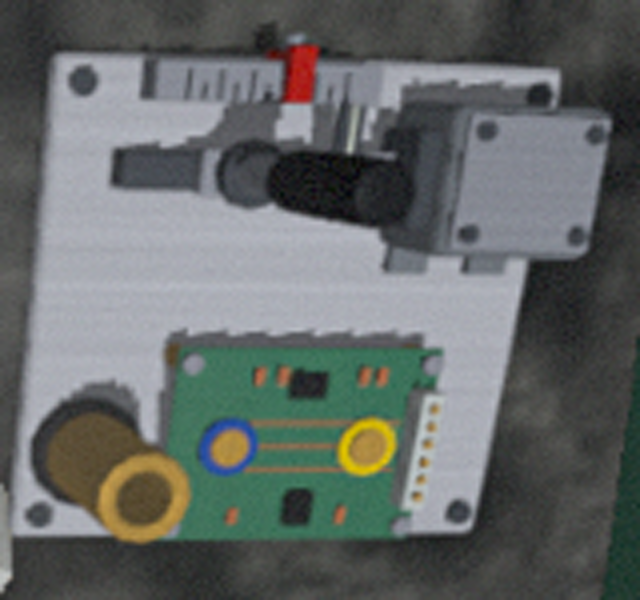

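View pics/w3.png

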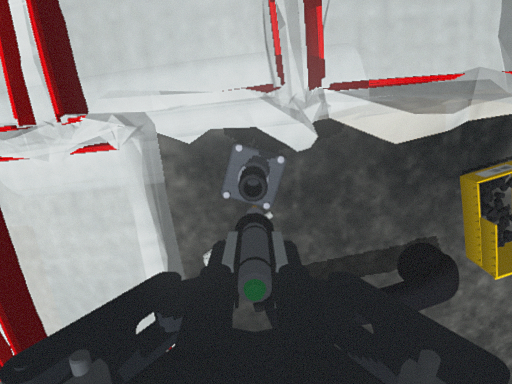

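Call:
{"method": "move_arm", "body": {"commands": [0, 0.3, 1, 0, 0, 0.3, 1, 0, 0, 0.3, 1, 0, 0, 0.3, 1, 0, 0, 0.3, 1, 0, 0, 0.3, 1, 0, 0, 0.3, 1, 0, 0, 0.3, 1, 0, 0, 0.3, 1, 0, 0, 0.3, 1, 0, 0, 0.3, 1, 0, 0, 0.3, 1, 0, 0, 0.3, 1, 0, 0, 0.3, 1, 0, 0, 0.3, 1, 0, 0, 0, 0, 0]}}

```text
time: 8.28
eef_pos: [0.61, 0.3629, 0.1974]
tcp_rot: [-0.472, 0.526, 0.472, 0.526]
contact_force: [0.0, -0.4, -0.8]
opening: 0.175
```

```bash
python3 - <<'E'
from h import *
go([.612,.360,.197],83.6)
s,im=snap('wrist','w4')
p=s['eef_pos']
for dz in (.0285,-.033-.004,-.083): print(dz,proj('wrist',p+[0,0,dz],s))
cv2.imwrite('pics/w4z.png',cv2.resize(im[100:310,150:370],None,fx=2.8,fy=2.8,interpolation=cv2.INTER_CUBIC)[:,:,::-1])
E
```

```text
t 8.28 pos [0.61   0.3629 0.1974] yaw z 83.79 F [ 0.01 -0.44 -0.77] op 0.175 tilt [-0.0006  0.    ]
units [ 0.016 -0.091 -0.105]
0.0285 [254.02161925 292.831281  ]
-0.037000000000000005 [254.1782884  229.47217419]
-0.083 [254.23621354 206.04629205]
```

View pics/w4z.png

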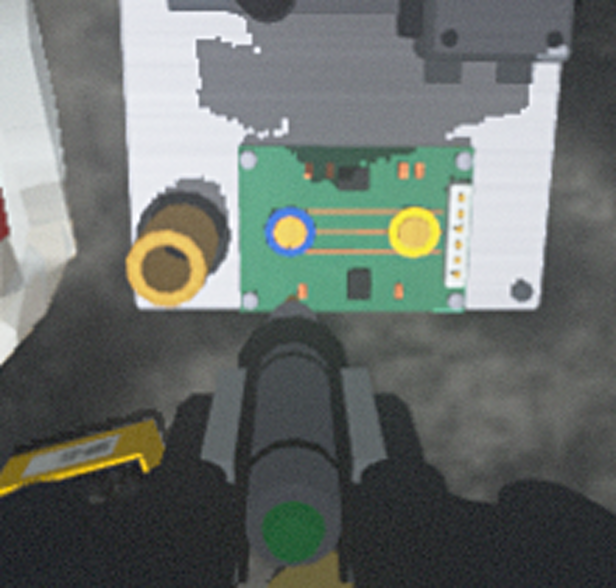

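```bash
python3 - <<'E'
from h import *
im,s=ld('w4')
z=lambda x,y:((x+.5)/2.8-.5+150,(y+.5)/2.8-.5+100)
for n,p,h in [('blue',(291,231),.0265),('yel',(414,231.5),.0265),('socket',(167,267.5),.06)]: print(n,plane('wrist',z(*p),h,s))
go([.611,.3595,.2])
E
```

```text
blue [0.61240064 0.36186109 0.0265    ]
yel [0.61767271 0.40895826 0.0265    ]
socket [0.61252122 0.31868439 0.06      ]
t 8.32 pos [0.6106 0.3616 0.1975] yaw z 83.73 F [ 0.26  0.18 -1.49] op 0.171 tilt [-0.0004 -0.0006]
units [-0.102 -0.026 -0.081]
```

Call:
{"method": "move_arm", "body": {"commands": [0.5, -0.07, -0.05, 0, 1, 0, 0, 0, 1, 0, 0, 0, 0.7, 0, 0, 0, 0.2, 0, 0, 0, 0, 0, 0, 0]}}

```text
time: 9.07
eef_pos: [0.6131, 0.3586, 0.1129]
tcp_rot: [-0.471, 0.527, 0.471, 0.527]
contact_force: [0.0, -0.4, -0.3]
opening: 0.17
```

```bash
python3 - <<'E'
from h import *
s,im=snap('wrist','w5')
go([.612,.360,.1075])
cv2.imwrite('pics/w5z.png',cv2.resize(im[100:310,150:370],None,fx=2.8,fy=2.8,interpolation=cv2.INTER_CUBIC)[:,:,::-1])
E
```

```text
t 9.12 pos [0.6135 0.3589 0.1138] yaw z 83.6 F [-0.39 -0.17 -1.29] op 0.172 tilt [0.0016 0.0007]
units [0.25  0.065 0.036]
```

View pics/w5z.png

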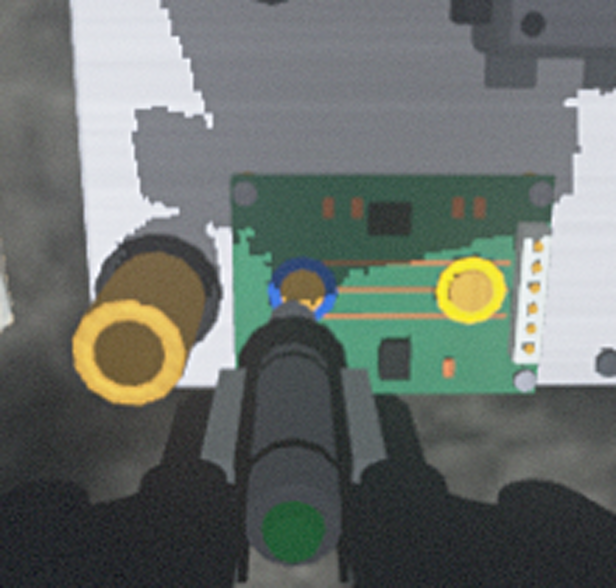

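```bash
python3 - <<'E'
from h import *
im,s=ld('w5')
z=lambda x,y:((x+.5)/2.8-.5+150,(y+.5)/2.8-.5+100)
M=R.from_quat(s['tcp_rot']).as_matrix();p=s['eef_pos']
for n,q in [('blue',(302.5,288)),('yel',(471,289.5))]:
  for hh in (.0265,): 
    P=plane('wrist',z(*q),hh,s); print(n,P,M.T@(P-p)/.025)
im4,s4=ld('w4')
# pin pixel ray in tool frame at depth .083
for q,ss in [((290,298),s4),((291,304),s)]:
    o,v=ray('wrist',z(*q),ss);Mm=R.from_quat(ss['tcp_rot']).as_matrix();o=Mm.T@(o-ss['eef_pos']);v=Mm.T@v
    print((o+v*(.083-o[0])/v[0])/.025)
h=cv2.cvtColor(im,cv2.COLOR_RGB2HSV);m=(h[...,0]>100)&(h[...,0]<130)&(h[...,1]>120)&(h[...,2]>50)
ys,xs=np.nonzero(m[180:220,240:280]);print(xs.min()+240,xs.max()+240,ys.min()+180,ys.max()+180)
m=(h[...,0]>22)&(h[...,0]<35)&(h[...,1]>120)&(h[...,2]>50)
ys,xs=np.nonzero(m[180:220,300:335]);print(xs.min()+300,xs.max()+300,ys.min()+180,ys.max()+180)
E
```

```text
blue [0.61172362 0.36153448 0.0265    ] [3.45600629 0.06930578 0.10978973]
yel [0.61748662 0.40889772 0.0265    ] [3.45613077 0.05179344 2.01821208]
[ 3.32       -0.0038724  -0.03067243]
[ 3.32       -0.07453673 -0.01954595]
246 269 192 214
305 330 192 215
```

Call:
{"method": "move_arm", "body": {"commands": [0, 0.08, 0.13, 0, 0.1, 0, 0, 0, 0.13, 0, 0, 0, 0, 0, 0, 0, 0, 0, 0, 0, 0, 0, 0, 0]}}

```text
time: 9.88
eef_pos: [0.6115, 0.3626, 0.1076]
tcp_rot: [-0.471, 0.527, 0.471, 0.528]
contact_force: [0.3, 1.4, 1.6]
opening: 0.174
```

```bash
python3 - <<'E'
from h import *
s,im=snap('wrist','w6')
go([.612,.3605,.107])
cv2.imwrite('pics/w6z.png',cv2.resize(im[150:300,200:310],None,fx=4,fy=4,interpolation=cv2.INTER_CUBIC)[:,:,::-1])
E
```

```text
t 9.93 pos [0.6115 0.3625 0.1075] yaw z 83.61 F [0.82 1.7  0.41] op 0.166 tilt [0.0009 0.0005]
units [ 0.019 -0.031 -0.077]
```

View pics/w6z.png

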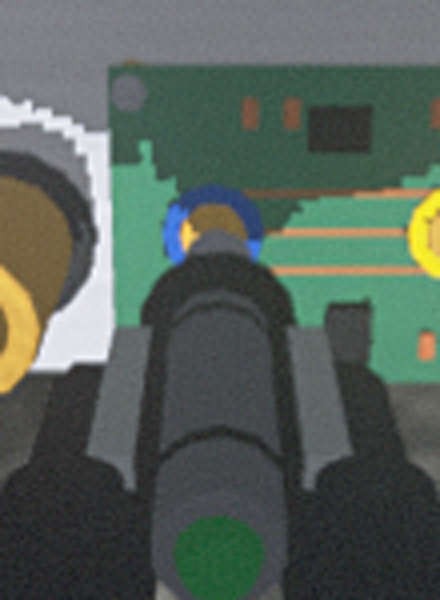

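```bash
python3 - <<'E'
from h import *
F=[];Z=[]
for i in range(16):
    ctrl.read_camera('wrist');s=ctrl.get_state();F.append(s['contact_force'][2]);Z.append(s['eef_pos'])
print(np.mean(F),np.std(F)/4,np.mean(Z,0),np.std(Z,0)/4,s['time'])
E
```

```text
1.689973809822362 0.1321488593107879 [0.61133209 0.36232706 0.10720126] [1.40080407e-05 1.16945640e-05 2.28170358e-05] 10.725
```

Call:
{"method": "move_arm", "body": {"commands": [-0.4, 0, 0, 0, -0.6, 0, 0, 0, 0, -0.01, 0.96, 0, 0, -0.01, 0.96, 0, 0, 0, 0, 0, 0.7, 0, 0, 0, 0.15, 0, 0, 0, 0, 0, 0, 0]}}

```text
time: 11.72
eef_pos: [0.6165, 0.4089, 0.1098]
tcp_rot: [-0.471, 0.528, 0.471, 0.526]
contact_force: [-1.2, -0.4, 1.3]
opening: 0.172
```

```bash
python3 - <<'E'
from h import *
s,im=snap('wrist','w7')
go([.6175,.409,.107])
cv2.imwrite('pics/w7z.png',cv2.resize(im[150:300,200:310],None,fx=4,fy=4,interpolation=cv2.INTER_CUBIC)[:,:,::-1])
E
```

```text
t 11.78 pos [0.6168 0.4092 0.1105] yaw z 83.58 F [-0.43 -0.76  1.48] op 0.169 tilt [-0.0013 -0.0009]
units [ 0.141 -0.027 -0.004]
```

View pics/w7z.png

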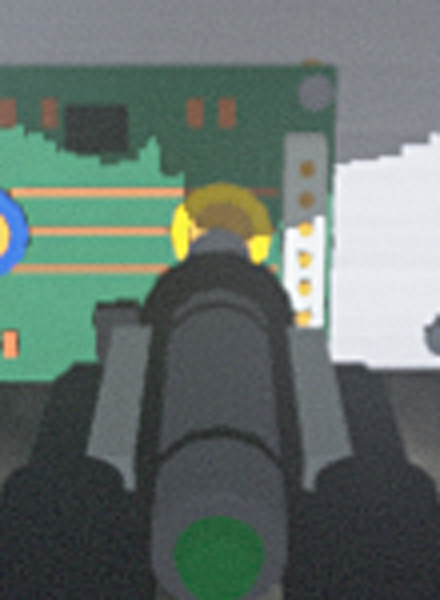

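Centred on yellow; press the remaining ~3.5 mm.

Call:
{"method": "move_arm", "body": {"commands": [0.14, 0, 0, 0, 0, 0, 0, 0, 0, 0, 0, 0, 0, 0, 0, 0, 0, 0, 0, 0]}}

```text
time: 12.4
eef_pos: [0.6173, 0.4099, 0.1076]
tcp_rot: [-0.472, 0.527, 0.471, 0.527]
contact_force: [1.4, -0.8, 1.4]
opening: 0.169
```

```bash
python3 - <<'E'
from h import *
F=[];Z=[]
for i in range(12):
    ctrl.read_camera('wrist');s=ctrl.get_state();F.append(s['contact_force'][2]);Z.append(s['eef_pos'])
print(np.mean(F),np.std(F)/4,np.mean(Z,0),s['time'])
go([.6127,.318,.187])
im,s=ld('w4')
h=cv2.cvtColor(im,cv2.COLOR_RGB2HSV)
z=lambda x,y:((x+.5)/2.8-.5+150,(y+.5)/2.8-.5+100)
im,s=ld('w5');print(plane('wrist',z(129,352),.06,s))
E
```

```text
1.40587399813345 0.1016015136500657 [0.61719958 0.40993098 0.10745678] 13.0
t 13.0 pos [0.6171 0.41   0.1074] yaw z 83.61 F [ 1.35 -0.83  1.88] op 0.175 tilt [0.0003 0.0001]
units [-3.185 -0.234 -3.676]
[0.61257566 0.31836166 0.06      ]
```

Call:
{"method": "move_arm", "body": {"commands": [-0.5, 0, 0, 0, -1, 0, 0, 0, -1, 0, 0, 0, 0, -0.05, -0.9, 0, 0, -0.05, -0.9, 0, 0, -0.05, -0.9, 0, 0, -0.064, -0.931, 0, 0, 0, 0, 0, 0, 0, 0, 0]}}

```text
time: 14.12
eef_pos: [0.6123, 0.319, 0.1699]
tcp_rot: [-0.471, 0.527, 0.471, 0.527]
contact_force: [0.3, 0.5, -1.2]
opening: 0.169
```

```bash
python3 - <<'E'
from h import *
s,im=snap('wrist','w8')
go([.6124,.3191,.187])
cv2.imwrite('pics/w8z.png',cv2.resize(im[150:300,200:310],None,fx=4,fy=4,interpolation=cv2.INTER_CUBIC)[:,:,::-1])
E
```

```text
t 14.18 pos [0.6123 0.3194 0.1699] yaw z 83.61 F [ 0.67 -0.5  -0.77] op 0.17 tilt [0.0001 0.0005]
units [-0.686 -0.005 -0.009]
```

View pics/w8z.png

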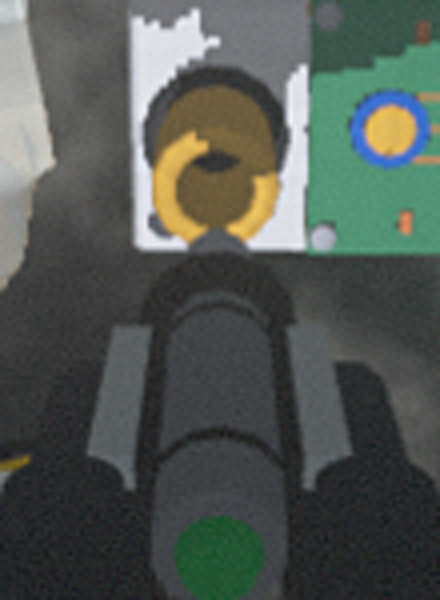

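```bash
python3 - <<'E'
from h import *
im,s=ld('w8')
z=lambda x,y:((x+.5)/4-.5+200,(y+.5)/4-.5+150)
h=cv2.cvtColor(im,cv2.COLOR_RGB2HSV)[150:225,225:275]
m=((h[...,0]>12)&(h[...,0]<28)&(h[...,1]>120)&(h[...,2]>150))
ys,xs=np.nonzero(m);print(xs.min()+225,xs.max()+225,ys.min()+150,ys.max()+150)
M=R.from_quat(s['tcp_rot']).as_matrix()
for q in [(215,186),(216,187),]:
  P=plane('wrist',z(*q),.06,s);print(P,M.T@(P-s['eef_pos'])/.025)
for q in [(153,188),(279,188)]: print(plane('wrist',z(*q),.06,s))
E
```

```text
238 268 183 209
[0.61225152 0.31824728 0.06      ] [ 4.39484164e+00 -6.12084204e-05 -3.07212600e-02]
[0.61250132 0.31843794 0.06      ] [ 4.39484585 -0.00913719 -0.0220249 ]
[0.61120036 0.30478779 0.06      ]
[0.61425422 0.33203612 0.06      ]
```

Call:
{"method": "move_arm", "body": {"commands": [0.5, 0, -0.01, 0, 0.7, 0, 0, 0, 0.5, 0, 0, 0, 0, 0, 0, 0]}}

```text
time: 14.68
eef_pos: [0.6109, 0.3186, 0.1244]
tcp_rot: [-0.471, 0.529, 0.472, 0.526]
contact_force: [1.0, -0.0, -1.2]
opening: 0.17
```

```bash
python3 - <<'E'
from h import *
go([.6124,.3191,.0975])
E
```

```text
t 14.68 pos [0.6109 0.3186 0.1244] yaw z 83.62 F [ 1.02 -0.   -1.2 ] op 0.17 tilt [-0.0043 -0.0015]
units [ 1.077 -0.064  0.031]
```

Call:
{"method": "move_arm", "body": {"commands": [0.5, 0, 0, 0, 0.4, 0, 0, 0, 0.2, 0, 0, 0, 0, 0, 0, 0, 0, 0, 0, 0, 0, 0, 0, 0]}}

```text
time: 15.42
eef_pos: [0.6124, 0.3189, 0.1002]
tcp_rot: [-0.471, 0.527, 0.471, 0.527]
contact_force: [-0.3, 0.2, -1.1]
opening: 0.171
```

```bash
python3 - <<'E'
from h import *
F=[]
for i in range(6):
    ctrl.read_camera('wrist');F.append(ctrl.get_state()['contact_force'])
print(np.mean(F,0))
go([.6124,.3191,.0975])
E
```

```text
[-0.06266291  0.03371465 -0.92571507]
t 15.72 pos [0.6122 0.3189 0.0999] yaw z 83.61 F [ 0.91 -0.09 -0.93] op 0.174 tilt [0.0001 0.    ]
units [ 0.096 -0.006  0.008]
```

Call:
{"method": "move_arm", "body": {"commands": [0.08, 0, 0, 0, 0.06, 0, 0, 0, 0, 0, 0, 0, 0, 0, 0, 0]}}

```text
time: 16.23
eef_pos: [0.6125, 0.319, 0.0984]
tcp_rot: [-0.472, 0.527, 0.471, 0.527]
contact_force: [-3.0, -0.8, 5.5]
opening: 0.173
```

```bash
python3 - <<'E'
from h import *
F=[]
for i in range(6):
    ctrl.read_camera('wrist');F.append(ctrl.get_state()['contact_force'])
print(np.mean(F,0))
go([.6124,.3191,.0975])
E
```

```text
[-3.14840583 -1.61922187  6.31441389]
t 16.52 pos [0.6125 0.319  0.0984] yaw z 83.62 F [-3.74 -1.61  6.44] op 0.168 tilt [ 0.0004 -0.0001]
units [0.034 0.005 0.003]
```

Call:
{"method": "move_arm", "body": {"commands": [0, 0, 0, 0, 0, 0, 0, 0, 0, 0, 0, 0, 0, 0, 0, 0], "jaw": 42}}

```text
time: 17.02
eef_pos: [0.6121, 0.3188, 0.096]
tcp_rot: [-0.471, 0.527, 0.471, 0.527]
contact_force: [-1.3, -0.2, 0.7]
opening: 0.492
```

Call:
{"method": "move_arm", "body": {"commands": [-0.5, 0, 0, 0, -1, 0, 0, 0, -1, 0, 0, 0, -1, 0, 0, 0, -1, 0, 0, 0, 0, 0, 0, 0]}}

```text
time: 17.77
eef_pos: [0.6138, 0.3195, 0.2131]
tcp_rot: [-0.472, 0.525, 0.47, 0.529]
contact_force: [0.8, -0.3, 0.1]
opening: 0.493
```

```bash
python3 - <<'E'
from h import *
s,im=snap('wrist','w9')
go([.525,.3635,.21])
for Q in ([.6124,.319,.126],[.6124,.319,.06]): print(proj('wrist',Q,s))
E
```

```text
t 17.82 pos [0.6129 0.3191 0.2107] yaw z 83.61 F [-0.66  0.27  0.11] op 0.494 tilt [0.0032 0.0011]
units [0.018 3.691 1.372]
[253.05065645 202.03380338]
[253.15780892 181.67605056]
```

View pics/w9.png

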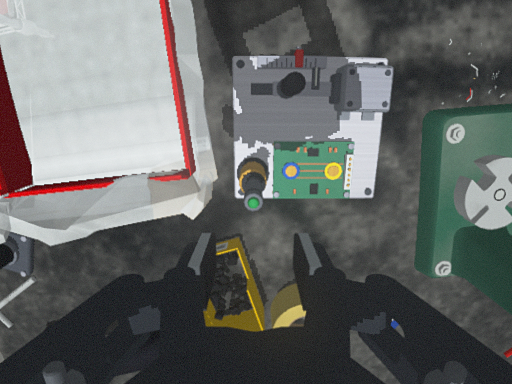

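```bash
python3 - <<'E'
from h import *
im,s=ld('w9')
cv2.imwrite('pics/w9z.png',cv2.resize(im[40:140,225:345],None,fx=6,fy=6,interpolation=cv2.INTER_CUBIC)[:,:,::-1])
E
```

```text
(no output)
```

View pics/w9z.png

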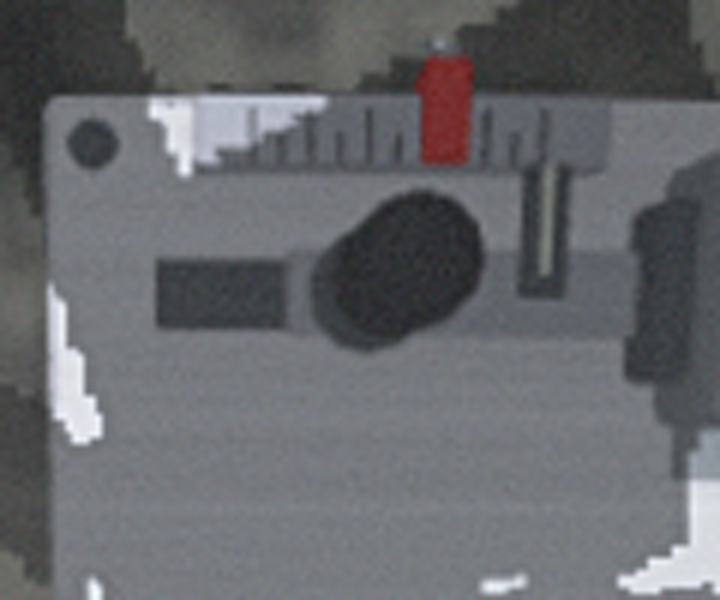

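```bash
python3 - <<'E'
from h import *
im,s=ld('w9')
z=lambda x,y:((x+.5)/6-.5+225,(y+.5)/6-.5+40)
# static pose from earlier: y/x ok
a=np.radians(83.61);ux=np.array([np.cos(a),np.sin(a)]);uy=np.array([-np.sin(a),np.cos(a)])
O=np.array([.6124,.319])+.083*ux+.048*uy;print('O',O)
own=lambda P:np.array([ux@(P[:2]-O),uy@(P[:2]-O)]).round(4)
for n,q,h in [('posttop',(427,248),.095),('postbase',(367,290),.051)]:
    P=plane('wrist',z(*q),h,s);print(n,P,own(P))
for h in (.03,.04,.045):
    L=plane('wrist',z(546,166),h,s);P=plane('wrist',z(446,165),h,s);print(h,own(L),own(P),own(L)-own(P))
print('fixture corner check',own(plane('wrist',z(45,97),.012,s)))
go([.525,.3635,.21])
E
```

```text
O [0.57393573 0.40682653]
posttop [0.52360623 0.36383603 0.095     ] [-0.0483  0.0452]
postbase [0.52569395 0.36027904 0.051     ] [-0.0516  0.0428]
0.03 [-0.0194  0.0647] [-0.0365  0.0646] [1.71e-02 1.00e-04]
0.04 [-0.0215  0.0633] [-0.038   0.0633] [0.0165 0.    ]
0.045 [-0.0225  0.0627] [-0.0387  0.0626] [0.0162 0.0001]
fixture corner check [-0.1054  0.0783]
t 17.82 pos [0.6129 0.3191 0.2107] yaw z 83.61 F [-0.66  0.27  0.11] op 0.494 tilt [0.0032 0.0011]
units [0.018 3.691 1.372]
```

Call:
{"method": "move_arm", "body": {"commands": [0, 0.9, 0.35, 0, 0, 0.95, 0.35, 0, 0, 0.95, 0.35, 0, 0, 0.9, 0.28, 0, 0, 0, 0, 0, 0, 0, 0, 0], "jaw": 60}}

```text
time: 18.58
eef_pos: [0.5241, 0.3623, 0.2091]
tcp_rot: [-0.472, 0.527, 0.471, 0.527]
contact_force: [-0.3, -0.4, -1.0]
opening: 0.704
```

```bash
python3 - <<'E'
from h import *
s,im=snap('wrist','w10')
go([.5247,.3625,.21])
for Q in ([.5247,.3625,.095],[.5247,.3625,.051]): print(proj('wrist',Q,s))
E
```

```text
t 18.62 pos [0.5244 0.3621 0.2091] yaw z 83.6 F [ 0.48 -0.07  0.26] op 0.703 tilt [0.0008 0.0001]
units [-0.036 -0.009  0.016]
[254.4985798  195.30074451]
[254.48897694 183.17540132]
```

View pics/w10.png

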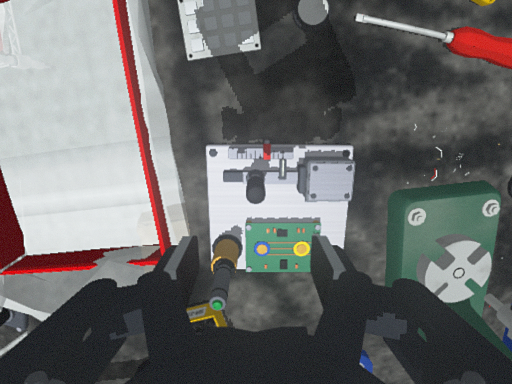

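```bash
python3 - <<'E'
from h import *
im,s=ld('w10')
cv2.imwrite('pics/w10z.png',cv2.resize(im[135:215,205:305],None,fx=7,fy=7,interpolation=cv2.INTER_CUBIC)[:,:,::-1])
E
```

```text
(no output)
```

View pics/w10z.png

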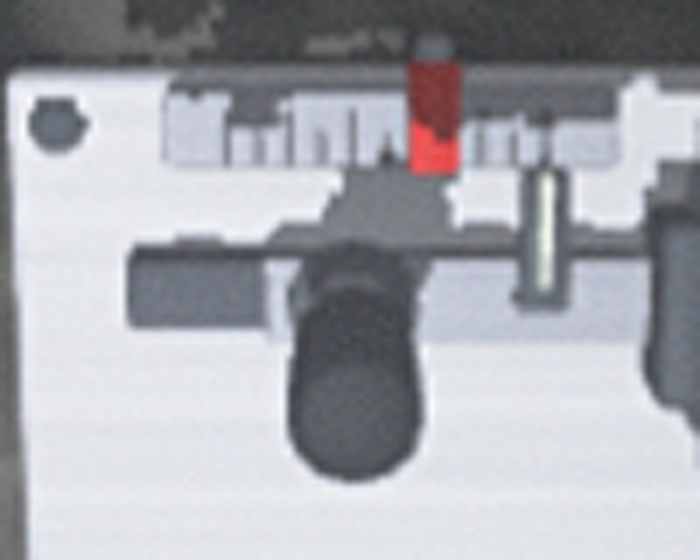

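```bash
python3 - <<'E'
from h import *
im,s=ld('w10')
z=lambda x,y:((x+.5)/7-.5+205,(y+.5)/7-.5+135)
P=plane('wrist',z(355,413),.095,s);M=R.from_quat(s['tcp_rot']).as_matrix()
print(P,M.T@(P-s['eef_pos'])/.025)
for h in (.03,.04,.05):
    L=plane('wrist',z(545,172),h,s);Q=plane('wrist',z(434.5,172),h,s);print(h,M.T@(Q-L)/.025)
    # relative of post axis
    print((M.T@(L-P))[2])
E
```

```text
[0.52319339 0.36336632 0.095     ] [4.56587841 0.04301074 0.03617055]
0.03 [-8.31939276e-05 -1.24389310e-03 -6.84128053e-01]
0.02954735070343606
0.04 [-8.04905243e-05 -1.20347254e-03 -6.61897175e-01]
0.02856226614142774
0.05 [-7.77871209e-05 -1.16305199e-03 -6.39666297e-01]
0.027577181579419425
```

Call:
{"method": "move_arm", "body": {"commands": [0.5, 0.04, 0.036, 0, 1, 0, 0, 0, 1, 0, 0, 0, 1, 0, 0, 0, 1, 0, 0, 0, 0.94, 0, 0, 0, 0, 0, 0, 0, 0, 0, 0, 0]}}

```text
time: 19.62
eef_pos: [0.5237, 0.3632, 0.0732]
tcp_rot: [-0.471, 0.527, 0.471, 0.527]
contact_force: [0.8, -0.0, -0.6]
opening: 0.703
```

Call:
{"method": "move_arm", "body": {"commands": [0, 0, 0, 0, 0, 0, 0, 0, 0, 0, 0, 0, 0, 0, 0, 0, 0, 0, 0, 0, 0, 0, 0, 0], "jaw": 0, "force": 70}}

```text
time: 20.38
eef_pos: [0.5236, 0.3633, 0.074]
tcp_rot: [-0.472, 0.527, 0.471, 0.527]
contact_force: [-0.4, -2.4, 5.7]
opening: 0.193
```

```bash
python3 - <<'E'
from h import *
s,im=snap('wrist','w11')
go([.523,.3634,.073])
cv2.imwrite('pics/w11z.png',cv2.resize(im[100:300,170:370],None,fx=3.5,fy=2.9,interpolation=cv2.INTER_CUBIC)[:,:,::-1])
E
```

```text
t 20.43 pos [0.5236 0.3633 0.074 ] yaw z 83.62 F [-1.6  -1.56  4.35] op 0.192 tilt [0.001  0.0001]
units [0.041 0.023 0.001]
```

View pics/w11z.png

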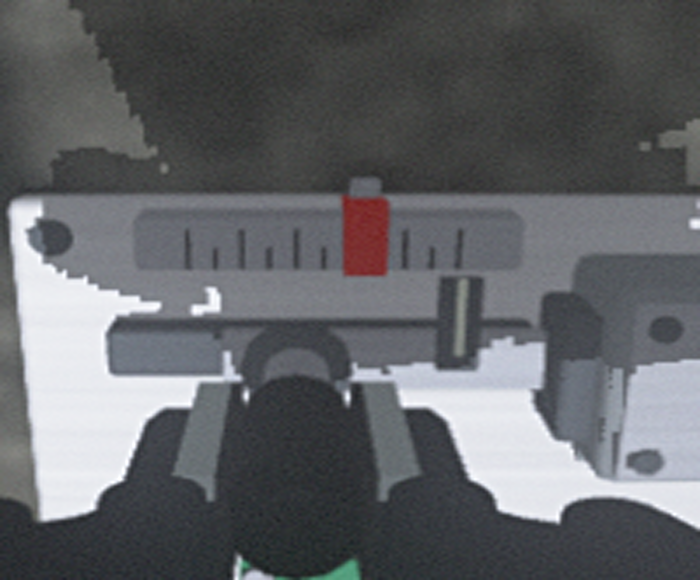

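```bash
cat >> h.py <<'E'
def meas(fn,h=.03):
    im,s=ld(fn);M=R.from_quat(s['tcp_rot']).as_matrix()
    hs=cv2.cvtColor(im,cv2.COLOR_RGB2HSV)
    red=((hs[...,0]<8)|(hs[...,0]>172))&(hs[...,1]>130)&(hs[...,2]>70)
    red[:150]=0;red[200:]=0;red[:,:200]=0;red[:,340:]=0
    ys,xs=np.nonzero(red);r1=ys.max();b=red[r1-6:r1+1];
    c=np.nonzero(b.sum(0)>=4)[0];rc=(c.min()+c.max())/2
    print('red cols',c.min(),c.max(),'bottom row',r1)
    g=im[...,:3].astype(float).sum(2)
    # index arm: dark, find line as bright ridge in rows below red
    for r in range(r1+4,r1+22,4):
        row=g[r:r+3].mean(0);lo=int(rc)-25;seg=row[lo:lo+70]
        print(r,lo,(seg/3).astype(int).tolist())
    return rc,r1,s,M
E
python3 -c "
from h import *
meas('w11')"
```

```text
red cols 269 279 bottom row 194
198 249 [128, 125, 126, 126, 126, 129, 127, 126, 125, 126, 128, 125, 126, 126, 125, 126, 123, 128, 125, 125, 127, 127, 122, 124, 124, 123, 127, 123, 127, 125, 124, 125, 127, 127, 124, 126, 125, 124, 126, 127, 125, 124, 126, 125, 128, 120, 90, 65, 69, 67, 66, 88, 126, 132, 107, 67, 64, 65, 75, 106, 126, 126, 130, 123, 126, 126, 124, 129, 124, 127]
202 249 [130, 129, 130, 129, 128, 128, 129, 129, 127, 128, 127, 129, 127, 131, 128, 126, 128, 127, 128, 127, 127, 129, 128, 127, 128, 127, 128, 128, 126, 128, 128, 127, 129, 128, 126, 126, 129, 128, 127, 128, 129, 128, 127, 128, 129, 119, 84, 67, 69, 67, 68, 100, 134, 129, 93, 66, 68, 66, 84, 115, 128, 131, 127, 128, 126, 128, 127, 129, 127, 128]
206 249 [128, 130, 125, 128, 127, 127, 126, 127, 125, 128, 125, 127, 128, 126, 126, 125, 128, 126, 128, 127, 127, 128, 125, 128, 126, 126, 126, 127, 126, 128, 127, 128, 127, 127, 127, 128, 127, 127, 126, 127, 126, 128, 127, 128, 129, 118, 76, 72, 69, 69, 70, 104, 139, 127, 82, 66, 67, 67, 89, 121, 128, 128, 128, 127, 125, 129, 127, 126, 128, 129]
210 249 [69, 71, 70, 70, 71, 69, 71, 69, 67, 71, 69, 69, 69, 69, 68, 71, 72, 69, 67, 71, 69, 69, 66, 71, 69, 72, 68, 69, 69, 68, 68, 69, 71, 72, 70, 70, 69, 72, 72, 67, 71, 70, 72, 73, 73, 70, 68, 72, 73, 65, 74, 108, 137, 123, 80, 68, 68, 67, 71, 74, 72, 74, 74, 74, 71, 72, 73, 73, 73, 73]
214 249 [70, 67, 70, 69, 68, 69, 67, 68, 70, 67, 69, 66, 66, 66, 69, 74, 80, 93, 99, 104, 103, 103, 105, 101, 101, 104, 103, 104, 103, 103, 101, 105, 104, 101, 103, 103, 99, 104, 104, 103, 102, 105, 103, 103, 103, 90, 68, 70, 74, 70, 83, 116, 139, 120, 72, 68, 70, 74, 90, 107, 102, 103, 104, 102, 102, 118, 129, 121, 101, 102]
```

Call:
{"method": "move_arm", "body": {"commands": [0, 0, -0.2, 0, 0, 0, -0.2, 0, 0, 0, -0.2, 0, 0, 0, -0.08, 0, 0, 0, 0, 0, 0, 0, 0, 0, 0, 0, 0, 0]}}

```text
time: 21.3
eef_pos: [0.5219, 0.3477, 0.074]
tcp_rot: [-0.471, 0.526, 0.472, 0.529]
contact_force: [-0.7, 6.5, 5.3]
opening: 0.188
```

```bash
cat >> h.py <<'E'
def m2(fn,off=range(3,16,3)):
    im,s=ld(fn);f=im.astype(float)
    rd=f[...,0]-f[...,1];rd[rd<15]=0
    rd[:150]=0;rd[215:]=0;rd[:,:200]=0;rd[:,340:]=0
    hot=(rd>50);ys,xs=np.nonzero(hot);r1=ys.max()
    for r in range(r1-12,r1,3):
        p=rd[r:r+3].mean(0);print('red row',r+1,'centre',(p@np.arange(512)/p.sum()).round(2),'w',(p.sum()/p.max()).round(1))
    g=f.mean(2);c0=int(round(xs.mean()))
    for o in off:
        r=r1+o;p=g[r:r+3].mean(0);
        # dark arm 
        seg=p[c0-40:c0+45];x=np.arange(c0-40,c0+45)
        best=None
        for i in range(4,len(seg)-4):
            v=seg[i]-max(seg[i-3:i].min(),0)/2-seg[i+1:i+4].min()/2
            if best is None or v>best[0]: best=(v,i)
        i=best[1];w=seg[i-3:i+4]-min(seg[i-3],seg[i-2],seg[i+2],seg[i+3]);w=np.clip(w-8,0,None)
        print('line row',r+1,'centre',(w@x[i-3:i+4]/w.sum()).round(2),'contrast',best[0].round(0))
E
python3 - <<'E'
from h import *
s,im=snap('wrist','w12')
go([.523,.3634,.073])
m2('w11');print();m2('w12')
cv2.imwrite('pics/w12z.png',cv2.resize(im[100:300,170:370],None,fx=3.5,fy=2.9,interpolation=cv2.INTER_CUBIC)[:,:,::-1])
E
```

```text
t 21.35 pos [0.5219 0.3478 0.074 ] yaw z 83.59 F [-0.42  5.84  4.63] op 0.19 tilt [0.0026 0.0034]
units [0.042 0.025 0.627]
red row 183 centre 274.03 w 12.0
red row 186 centre 274.02 w 12.0
red row 189 centre 273.99 w 11.9
red row 192 centre 273.97 w 12.0
line row 198 centre 301.75 contrast 67.0
line row 201 centre 301.62 contrast 67.0
line row 204 centre 301.38 contrast 71.0
line row 207 centre 301.24 contrast 71.0
line row 210 centre 301.18 contrast 70.0

red row 183 centre 298.51 w 12.4
red row 186 centre 298.36 w 12.5
red row 189 centre 298.27 w 12.6
red row 192 centre 298.16 w 12.3
line row 198 centre 301.66 contrast 65.0
line row 201 centre 301.45 contrast 69.0
line row 204 centre 301.34 contrast 70.0
line row 207 centre 301.17 contrast 67.0
line row 210 centre 301.09 contrast 69.0
```

View pics/w12z.png

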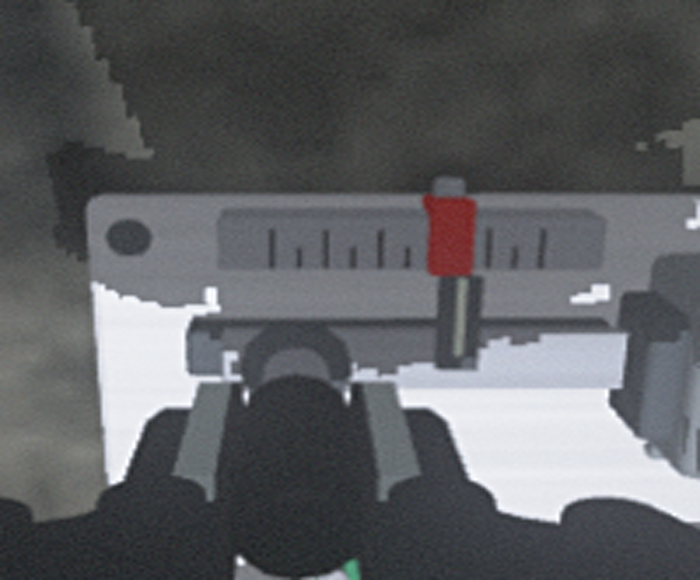

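```bash
python3 - <<'E'
from h import *
_,a=ld('w11');_,b=ld('w12')
P=tri([ray('wrist',(273.95,194.5),a),ray('wrist',(298.08,194.5),b)]);print('pointer',P)
for h in (.015,.02,.025,.03,.035):
  for s,l,r in ((a,301.85,273.95),(b,301.8,298.08)):
    M=R.from_quat(s['tcp_rot']).as_matrix()
    L=plane('wrist',(l,195.5),h,s);Q=plane('wrist',(r,194.5),h,s)
    print(h,'line-TCP',(M.T@(L-s['eef_pos']))[2].round(5),'ptr-line',(M.T@(Q-L))[2].round(5))
go([.5,.3,.07])
E
```

```text
pointer [0.50535879 0.37807902 0.0268719 ]
0.015 line-TCP 0.03264 ptr-line -0.01915
0.015 line-TCP 0.03262 ptr-line -0.00259
0.02 line-TCP 0.03177 ptr-line -0.01864
0.02 line-TCP 0.03175 ptr-line -0.00252
0.025 line-TCP 0.03091 ptr-line -0.01813
0.025 line-TCP 0.03088 ptr-line -0.00245
0.03 line-TCP 0.03004 ptr-line -0.01762
0.03 line-TCP 0.03002 ptr-line -0.00238
0.035 line-TCP 0.02917 ptr-line -0.01711
0.035 line-TCP 0.02915 ptr-line -0.00232
t 21.35 pos [0.5219 0.3478 0.074 ] yaw z 83.59 F [-0.42  5.84  4.63] op 0.19 tilt [0.0026 0.0034]
units [ 0.151  0.656 -1.997]
```

Call:
{"method": "move_arm", "body": {"commands": [0, 0, -0.105, 0, 0, 0, 0, 0, 0, 0, 0, 0, 0, 0, 0, 0]}}

```text
time: 21.85
eef_pos: [0.5216, 0.3453, 0.074]
tcp_rot: [-0.471, 0.526, 0.472, 0.529]
contact_force: [-0.8, 6.5, 4.4]
opening: 0.191
```

```bash
python3 - <<'E'
from h import *
s,im=snap('wrist','w13')
go([.523,.3634,.073])
m2('w13')
cv2.imwrite('pics/w13z.png',cv2.resize(im[150:250,250:350],None,fx=6,fy=6,interpolation=cv2.INTER_CUBIC)[:,:,::-1])
_,a=ld('w11');_,b=ld('w13')
s,im=snap('top','t13');cv2.imwrite('pics/t13z.png',cv2.resize(im[150:250,120:230],None,fx=6,fy=6,interpolation=cv2.INTER_CUBIC)[:,:,::-1])
E
```

```text
t 21.9 pos [0.5216 0.3453 0.074 ] yaw z 83.6 F [-0.37  5.85  4.97] op 0.189 tilt [0.0027 0.0036]
units [0.042 0.025 0.727]
red row 183 centre 302.43 w 12.3
red row 186 centre 302.29 w 12.8
red row 189 centre 302.14 w 12.2
red row 192 centre 301.99 w 12.0
line row 198 centre 301.66 contrast 66.0
line row 201 centre 301.48 contrast 69.0
line row 204 centre 301.3 contrast 70.0
line row 207 centre 301.2 contrast 69.0
line row 210 centre 301.01 contrast 70.0
```

View pics/w13z.png

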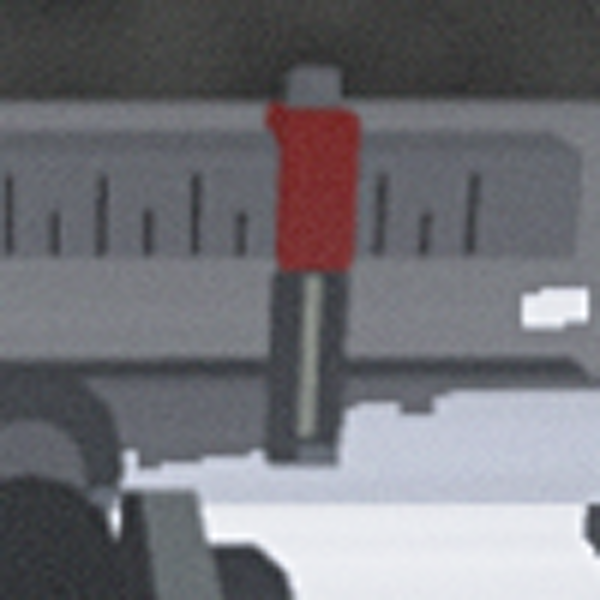

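View pics/t13z.png

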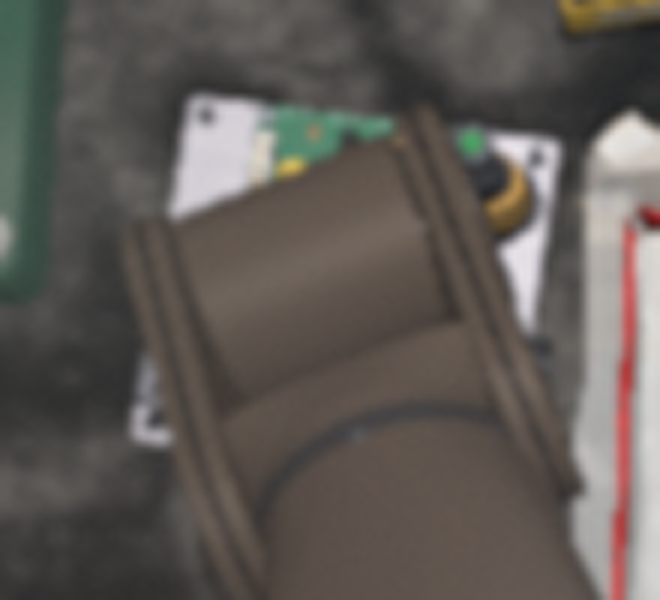

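```bash
python3 - <<'E'
from h import *
_,a=ld('w11');_,b=ld('w13');_,c=ld('w10');_,d=ld('w9')
z10=lambda x,y:((x+.5)/7-.5+205,(y+.5)/7-.5+135)
z9=lambda x,y:((x+.5)/6-.5+225,(y+.5)/6-.5+40)
print('ptr', tri([ray('wrist',(273.95,194.5),a),ray('wrist',(301.85,194.5),b)]))
print('ptr3', tri([ray('wrist',(273.95,194.5),a),ray('wrist',(301.85,194.5),b),ray('wrist',z10(434.5,173),c)]))
print('line11/10', tri([ray('wrist',(301.85,195.5),a),ray('wrist',z10(545.5,170),c)]))
print('ptr11/10', tri([ray('wrist',(273.95,194.5),a),ray('wrist',z10(434.5,173),c)]))
print('line10/9', tri([ray('wrist',z9(546,166),d),ray('wrist',z10(545.5,170),c)]))
print('ptr10/9', tri([ray('wrist',z9(446,165),d),ray('wrist',z10(434.5,173),c)]))
print(ctrl.get_state()['time'])
E
```

```text
ptr [0.50547171 0.3780911  0.02652938]
ptr3 [0.50544704 0.37806133 0.02663524]
line11/10 [0.5054484  0.39469552 0.03487701]
ptr11/10 [0.50555078 0.37807439 0.02608535]
line10/9 [0.50701525 0.39545308 0.02612434]
ptr10/9 [0.50533135 0.37806736 0.02762321]
21.95
```

```bash
python3 - <<'E'
from h import *
im,s=ld('w1')
cv2.imwrite('pics/w1zz.png',cv2.resize(im[95:145,400:470],None,fx=11,fy=11,interpolation=cv2.INTER_CUBIC)[:,:,::-1])
E
```

```text
(no output)
```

View pics/w1zz.png

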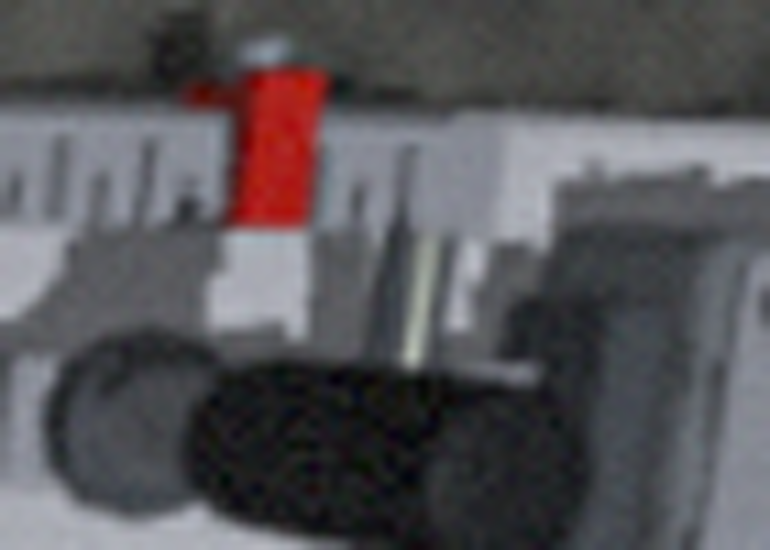

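```bash
python3 - <<'E'
from h import *
a=np.radians(83.61);ux=np.array([np.cos(a),np.sin(a)])
z=lambda q,f,o:((q[0]+.5)/f-.5+o[0],(q[1]+.5)/f-.5+o[1])
D={'w1':((428,236),(270.5,228),(399,228),11,(400,95)),
'w9':((546,168),(446,165),(544.5,165),6,(225,40)),
'w10':((545.5,172),(434.5,172),(542.5,165),7,(205,135))}
h=.0265
A=[];B=[];C=[]
for n,(l,p,t,f,o) in D.items():
    _,s=ld(n);o_=cam('wrist',s)[2][:3,3]
    L,P,T=[plane('wrist',z(q,f,o),h,s) for q in (l,p,t)]
    sl=(ux@(L-o_)[:2])/(o_[2]-h);sp=(ux@(P-o_)[:2])/(o_[2]-h);st=(ux@(T-o_)[:2])/(o_[2]-h)
    print(n,'L-P',(ux@(L-P)[:2]*1e3).round(2),'L-T',(ux@(L-T)[:2]*1e3).round(2),'P-T',(ux@(P-T)[:2]*1e3).round(2),'slopes',sl.round(3),sp.round(3),st.round(3))
_,s=ld('w11');o_=cam('wrist',s)[2][:3,3]
L,P=[plane('wrist',q,h,s) for q in ((301.85,195),(273.95,195))]
print('w11 L-P',ux@(L-P)[:2]*1e3,ux@(L-o_)[:2]/(o_[2]-h),ux@(P-o_)[:2]/(o_[2]-h))
E
```

```text
w1 L-P 18.46 L-T 3.53 P-T -14.93 slopes 0.642 0.589 0.632
w9 L-P 17.25 L-T 0.28 P-T -16.97 slopes 0.203 0.148 0.202
w10 L-P 17.38 L-T 0.5 P-T -16.88 slopes 0.099 0.043 0.097
w11 L-P 17.95508843341392 0.1734888009650069 0.07152711573386354
```

Call:
{"method": "move_arm", "body": {"commands": [0, 0, 0.015, 0, 0, 0, 0, 0, 0, 0, 0, 0, 0, 0, 0, 0]}}

```text
time: 22.45
eef_pos: [0.5216, 0.3457, 0.074]
tcp_rot: [-0.471, 0.526, 0.472, 0.529]
contact_force: [0.5, 5.6, 5.3]
opening: 0.191
```

```bash
python3 - <<'E'
from h import *
s,im=snap('wrist','w14')
go([.523,.3634,.073])
m2('w14')
s,_=snap('scene','s14')
E
```

```text
t 22.5 pos [0.5216 0.3456 0.074 ] yaw z 83.6 F [-0.04  6.1   5.35] op 0.193 tilt [0.0027 0.0036]
units [0.043 0.024 0.712]
red row 183 centre 301.72 w 12.4
red row 186 centre 301.66 w 12.6
red row 189 centre 301.53 w 12.7
red row 192 centre 301.44 w 12.3
line row 198 centre 301.68 contrast 66.0
line row 201 centre 301.43 contrast 66.0
line row 204 centre 301.31 contrast 73.0
line row 207 centre 301.18 contrast 69.0
line row 210 centre 301.12 contrast 67.0
```

View pics/w14.png

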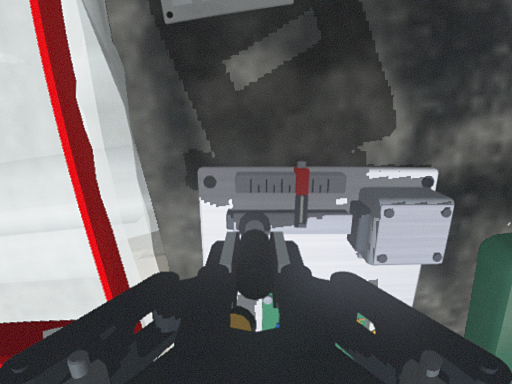

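The white line stands at the middle of the red pointer (cols about 301.8 and 301.4). The grip is firm and the probe is in its socket. Handing in.

```bash
python3 -c "
from plant import ctrl
print(ctrl.sign_off())"
```

```text
the job is handed in; nothing more can be done
None
```

I finished the job in the order asked and handed it in at about 22.5 s of the 61 s. `sign_off` gives no verdict.

- **Probe contacts:** I touched the blue point first, then the yellow, with the tip near the middle of each pad in the wrist view. I estimate the pin was pressed in about 3 mm each time, from the tool height and a contact force of roughly 2.2 to 2.5 N. I did not measure the compression directly.
- **Probe in socket:** It is seated and released. The tool height and the upward push matched the shoulder resting on the rim. A later picture shows the cap within about 1 px of its fully home position.
- **Hook slide:** I pulled it out about 17.8 mm and it is still held at 70 N. In the last wrist picture the white line is at column 301.8 and the red pointer's middle at 301.4.
- **Uncertain check:** My views disagreed by a few mm on how high the line sits above the pointer, which could shift the apparent alignment by up to 0.6 mm. I backed off 0.3 mm from exact image alignment as a compromise, so the true error should be a few tenths of a millimetre.
- **Pointer and bystanders:** I did not touch the red pointer, and I saw no sign of contact with the keypad, capsule or bin. I did not measure their positions at the end.

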